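# Bring the slide carrier from the vise to the microscope stage and hold it there

## Robot

A 6-joint arm with a two-finger parallel gripper is mounted at the origin on the work surface. World frame = base frame: x ahead of the robot, y to its left, z up, the work surface at z = 0. Lengths are in mm, angles in rad, forces in N, time in s.
With the tool pointing down it reaches from about 275 to 825 mm from the base axis. Payload 4.9 kg.
Tool frame: the origin (TCP) lies at the very end of the fingers, on their centre line; the grasp point (between the pads) lies 19 mm behind it; z points along the fingers, y is the line along which they close (so a half turn about z gives the same grasp; the last joint's range is limited). The gripper opens to 85 mm and grips with 20 to 120 N. Pads are 22 mm wide; open, the fingers measure 114 mm over their backs; the gripper's body (76 mm by 85 mm) begins 54 mm behind the grasp point. The pads swing forward as they close: fully open they stand 13 mm farther back than shut.
Start: joints at [0.98, 0.326, -0.193, 1.052, 0, 1.437], TCP at [242.591, 493.628, 231.281] pointing down, gripper open.
Joint ranges: [-2.65, 2.65], [-0.97, 1.79], [-1.3, 1.35], [-1.93, 2.1], [-1.47, 1.37], [-3.14, 3.14]. Speed limits (rad/s): [2.57, 2.57, 3.14, 3.14, 3.14, 3.14].

## Interface

Orientations are given as [roll, pitch, yaw] about the fixed x, y, z axes, in that order (R = Rz(yaw) Ry(pitch) Rx(roll)).
In Python, from bench import bot, solve_ik, imaging gives the robot as it stands. Calls block until the motion is done:
- bot.move_ptp(position, orientation): joint-space move of the TCP to a pose.
- bot.movel(position, rot=None, max_speed=150, threshold=None): straight line of the TCP; rot=None keeps the orientation; max_speed is the mean speed in mm/s. With threshold (N) it stops when the force on the tool has changed by that much, and returns True; else False.
- bot.move_j(angles): joint-space move.
- bot.grip(opening, effort=None): opening from 0.0 (shut) to 1.0 (fully open); effort is the grip in N (None keeps the last); returns when the fingers have stopped.
- bot.dwell(seconds).
- solve_ik(position, orientation): joint angles nearest the present ones, or None.
- bot.get_state(): the state.
- imaging.capture(name): name is "scene" or "top" or "wrist"; returns the picture (384x512x3 uint8, blue, green, red); there is no depth.
- imaging.camera_model(name): a dict with "K" (3x3 intrinsics, pixels), "position" and "rotation" of the camera in the world. Camera axes: x right, y up, looking along -z (the intrinsics and any distortion apply to the point x, -y, -z); pixel columns grow to the right and rows downward; lengths in mm; the calibration is good to about 2 mm. A picture is of the moment at which its call begins: read the wrist's pose just before it. camera_model takes no time and is no camera call; for the wrist camera it gives the pose at the moment of the call.
A pose or a line that the arm cannot do raises bot.IKError and nothing moves.
- bot.sign_off(): hands the job in; it is judged then, once.
The state is a dict: "t": time; "qpos": joint angles; "joint_velocities": joint speeds; "effort": joint torques, N m; "tcp_pos": TCP position; "orientation": TCP orientation; "contact_force": force on the tool from outside, world axes, zero at the start; "wrist_torque": the same for the moment, N m; "opening": opening from 0.0 (shut) to 1.0 (fully open); "gripper_force": force on a finger pad.
Only numpy, scipy, OpenCV 4.12 (cv2) and the standard library are available. Lean on these libraries where they do the work, as an engineer would, in place of code of your own. Each camera call takes 0.05 s, during which the arm holds its last target. There are 200 camera calls.

## Task

Slide the jaw of the small vise fully open by its red post, lift the finished slide carrier out by its blue grip bar and carry it over the vial rack to the microscope, touching neither rack nor microscope and disturbing nothing else on the bench. Finish while still holding the carrier: level, still, about 1 cm above the recess in the microscope's black stage, centred over it and squarely lined up, long side along long side, so that a colleague can check the fit; do not set it down or let go.

Things in the scene. Friction and masses are not known exactly. Their poses are not given: they have to be found in the camera images.
- vise: low fixed vise, green base 94 mm wide, steel jaws, left or right of the rack. Origin on the bench below the middle of the clamped carrier; the moving jaw opens along its own -x (towards the robot at yaw 0), the jaws run along y. Base from x = -125 to +75 mm. Heights: ledge under the carrier 40 mm, fixed jaw (x = 27.5 to 55 mm) 52 mm, moving jaw 54.5 mm
- vise_jaw (a joint): sliding jaw, in m: 0 closed, 0.045 fully open at its stop. It moves along the vise's -x and stays where it is left; friction about 2.5 N. Closed, its 5 mm lip overhangs the carrier's edge by 8 mm, 1.5 mm above the plate, so the carrier cannot be lifted until the jaw is open
- jaw_post (a point): centre of the top face of the red post on the moving jaw: 22 mm (vise x) by 14 mm (vise y), standing 39 mm above the jaw, top at 94 mm. It travels with the jaw; closed, it is 48 mm from the vise's origin towards -x. Axes as the vise's
- carrier: finished slide carrier: drilled aluminium plate 54 (x) x 80 (y) x 8 mm with four 8 mm holes and a blue grip bar on top. Origin at the centre of the plate's underside. It starts clamped in the vise, y along the jaws, up to 8 mm off the middle along them. A half turn makes no difference. 0.11 to 0.23 kg
- grip_bar (a point): centre of the top face of the carrier's blue grip bar, 42 mm above the carrier's underside (34 mm above the plate's top). The bar is 14 mm thick (carrier x), 44 mm long (carrier y). Axes as the carrier's
- microscope: compact inverted microscope, fixed: white body, black stage 210 (x) x 200 mm (y) with its top 125 mm above the bench, focus knobs on both sides; a lamp arm folded back, up to 215 mm high, stands 92 to 181 mm towards its +x and 40 to 90 mm towards its +y. Origin on the bench below the middle of the stage
- recess (a point): centre of the mouth of the rectangular recess in the microscope's stage, level with the stage top (125 mm above the bench). The recess is 59 mm (x) x 85 mm (y), 7 mm deep, bright floor with a round lens, white line round the mouth; the carrier's x and y belong along its x and y, either way round
- rack: white vial rack, fixed, 300 mm (x) x 60 mm (y), with capped vials up to 120 mm high. Origin on the bench at its middle. It lies between vise and microscope; the carrier must pass over it
- bottle: amber bottle, 62 mm across, 130 mm high, origin at its foot; leave alone
- jar: white jar with a blue cap, 60 mm across, 75 mm high, origin at its foot; leave alone
- dish: flat white dish, 90 mm across, 16 mm high, origin at its foot; leave alone
- screwdriver: screwdriver, 170 mm long, lying; leave alone
- case: grey spectacle case 70 x 160 x 35 mm, origin under its centre; leave alone
- slidebox: orange slide box 85 x 100 x 34 mm, origin under its centre; leave alone
Not all that is in view belongs to the job. What is meant by the carrier is not purple, and is the larger of those in its own colour.

How it is judged:
By the outcome, as a careful person would: the job done as asked, in the order asked, and still so for the second after the job is handed in, while the arm keeps its last pose, push and grip.
It also fails if it takes over 51 s, if anything falls off the work surface, if the arm or the gripper's body presses on something with over 40 N, if the wrist force passes 120 N, or if a joint passes its speed limit or range.

## Working session

There is one attempt and no reset: what is moved stays moved. The work goes in short steps, each a Python script; the robot and the scene stay as the last script left them, time stands still between calls to the robot, and variables do not carry over. Pictures are saved under pics/ and viewed, at most 12 in all, crops included, and the job is handed in when it is done.

```bash
ls; mkdir -p pics; python3 - <<'E'
from bench import bot, solve_ik, imaging
import cv2,numpy as np
for n in ("scene","top","wrist"):
    m=imaging.camera_model(n); im=imaging.capture(n); cv2.imwrite(f"pics/{n}0.png",im)
    print(n,{k:(np.round(v,4).tolist() if not isinstance(v,str) else v) for k,v in m.items()})
a=cv2.imread("pics/top0.png");cv2.imwrite("pics/top0b.png",cv2.resize(a,(800,600),interpolation=cv2.INTER_CUBIC))
print(bot.get_state())
E
```

```text
pics
scene {'K': [[493.4109, 0.0, 255.9927], [0.0, 493.4109, 193.0442], [0.0, 0.0, 1.0]], 'position': [1187.5642, 676.9396, 1539.101], 'rotation': [0.5824, 0.0079, 2.3805]}
top {'K': [[477.7161, 0.0, 255.9264], [0.0, 477.7161, 191.9822], [0.0, 0.0, 1.0]], 'position': [242.2765, -12.4597, 1492.0835], 'rotation': [0.1962, -0.0058, -1.5969]}
wrist {'K': [[278.6958, 0.0, 258.6546], [0.0, 278.6958, 189.7615], [0.0, 0.0, 1.0]], 'position': [177.1627, 526.6045, 372.8469], 'rotation': [-0.2916, 0.0018, 1.1129]}
{'t': 0.15, 'qpos': array([ 9.79812958e-01,  3.26781638e-01, -1.93367393e-01,  1.05202770e+00,
        5.62437771e-06,  1.43662452e+00]), 'joint_velocities': array([-0.00055666, -0.00296425,  0.0027679 ,  0.00201026, -0.00037745,
        0.00098793]), 'effort': array([ 5.94743615e-04, -4.43704069e+01,  2.62664312e+01,  1.04218646e-02,
       -1.16844576e-04, -1.20785336e-05]), 'tcp_pos': array([242.31377871, 493.23102445, 230.67235782]), 'orientation': array([-3.14022540e+00, -1.90230364e-04,  2.68478096e+00]), 'contact_force': array([0.36467453, 0.28753018, 0.44520166]), 'wrist_torque': array([-0.02045045,  0.05600548,  0.05138304]), 'gripper_force': 0.0, 'opening': 1.0030972479070694}
```

View pics/top0b.png

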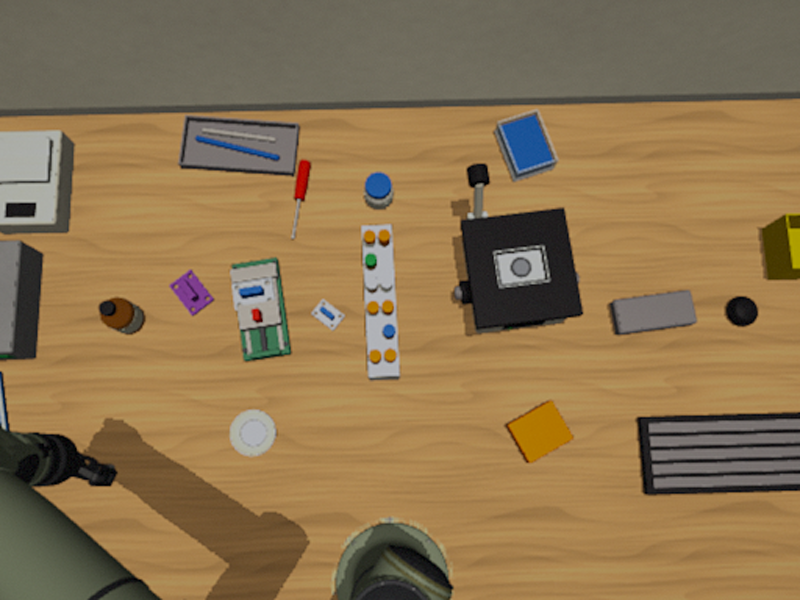

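View pics/scene0.png

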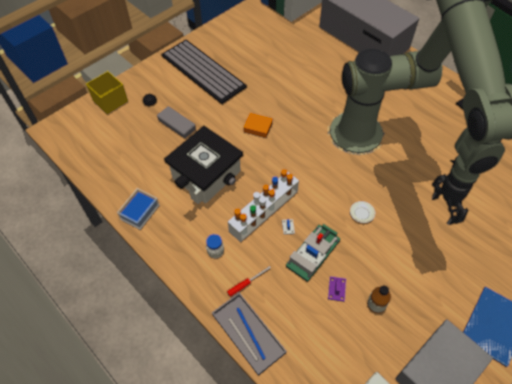

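The top view (800x600) shows these candidates for the carrier:
- The purple plate at (191,292).
- A small white plate with a blue bar at (328,314).
- A plate with a blue bar in the green vise at (252,292).

The one in the vise fits, because it isn't purple and it is the larger of the two blue-barred ones. The red post is at (257,315), the recess at (521,266), and the rack at (380,300) between them. Next I measure these and check an enlarged crop.

```bash
cat > h.py <<'E'
from bench import bot, solve_ik, imaging
import cv2,numpy as np
from scipy.spatial.transform import Rotation as Ro
def cast(m,px,z):
    px=np.atleast_2d(np.array(px,float)); K=np.array(m["K"])
    d=np.c_[(px[:,0]-K[0,2])/K[0,0],-(px[:,1]-K[1,2])/K[1,1],-np.ones(len(px))]
    d=Ro.from_euler('xyz',m["rotation"]).apply(d); p=np.array(m["position"])
    return (p+d*((z-p[2])/d[:,2])[:,None])[:,:2]
def proj(m,P):
    c=Ro.from_euler('xyz',m["rotation"]).inv().apply(np.atleast_2d(P)-np.array(m["position"])); K=np.array(m["K"])
    return np.c_[K[0,0]*c[:,0]/-c[:,2]+K[0,2],K[1,1]*-c[:,1]/-c[:,2]+K[1,2]]
def mask(im,lo,hi):
    h=cv2.cvtColor(im,cv2.COLOR_BGR2HSV)
    return cv2.inRange(h,np.array(lo),np.array(hi))
RED=((0,150,90),(8,255,255));BLUE=((100,120,60),(125,255,255));GREEN=((60,90,30),(95,255,255));BLACK=((0,0,0),(180,255,45));WHITE=((0,0,120),(180,60,255))
def blobs(im,col,box,amin=8):
    x0,y0,x1,y1=[int(v) for v in box]; k=np.zeros(im.shape[:2],np.uint8); k[y0:y1,x0:x1]=mask(im,*col)[y0:y1,x0:x1]
    c,_=cv2.findContours(k,cv2.RETR_EXTERNAL,cv2.CHAIN_APPROX_NONE)
    return sorted([a for a in c if cv2.contourArea(a)>=amin],key=cv2.contourArea,reverse=True)
def rect(m,c,z):
    "min-area rectangle on plane z: centre, long, short, direction (deg) of long side in world"
    w=cast(m,c.reshape(-1,2),z).astype(np.float32); (cx,cy),(a,b),t=cv2.minAreaRect(w)
    if a<b:a,b,t=b,a,t+90
    return np.round([cx,cy,a,b,(t+90)%180-90],1)
E
python3 - <<'E'
from h import *
im=cv2.imread("pics/top0.png");m=imaging.camera_model("top")
s=.64
def go(n,col,box,z,k=2):
    for c in blobs(im,col,[v*s for v in box],4)[:k]: print(n,z,rect(m,c,z),c.reshape(-1,2).mean(0).round(1))
go("bar",BLUE,(225,270,290,310),82);go("post",RED,(240,300,275,330),94)
go("vise",GREEN,(220,250,300,370),25,1);go("recess",WHITE,(480,235,560,295),125);go("stage",BLACK,(440,190,600,340),125,1)
go("rack",WHITE,(350,215,405,385),60,2)
go("small",BLUE,(305,295,350,330),30)
cr=im[150:240,100:265];cv2.imwrite("pics/crop1.png",cv2.resize(cr,(792,432),interpolation=cv2.INTER_CUBIC))
E
```

```text
bar 82 [548.7 259.4  44.9  13.8 -81.7] [160.2 185.7]
post 94 [499.4 247.   19.8  12.7  11.7] [163.6 201. ]
vise 25 [502.5 246.7 153.9  90.6   7.8] [174.1 211.7]
recess 125 [ 569.5 -253.9   89.5   64.   -84.1] [331.7 171.5]
stage 125 [ 566.7 -246.2  219.6  216.8  -84.3] [331.2 172.6]
rack 60 [530.2  11.5 303.9  61.6   1.6] [242.5 195.5]
small 30 [510.8 118.   31.5   7.8  49.9] [209.  200.1]
```

View pics/crop1.png

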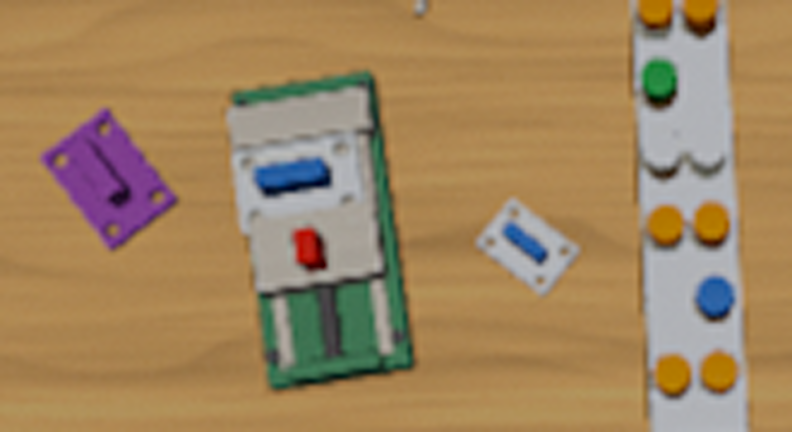

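The crop confirms it: the blue bar (160,186 in the top image) sits on the plate in the vise and measures 45x14 mm, matching the carrier. The small lookalike's bar is only about 31x8. Post to bar spacing agrees with the geometry at a vise yaw of about 8°. I move above the vise and check from close by.

```bash
python3 - <<'E'
from h import *
y=np.radians(188)
bot.move_ptp([490,246,215],[np.pi,0,y])
m=imaging.camera_model("wrist");im=imaging.capture("wrist");cv2.imwrite("pics/w1.png",im)
s=bot.get_state();print(s["t"],s["tcp_pos"].round(1),s["qpos"].round(2))
for n,col,z,P in(("bar",BLUE,82,(548.7,259.4)),("post",RED,94,(499.4,247))):
    p=proj(m,[*P,z])[0];print(n,p.round(1))
    for c in blobs(im,col,np.clip([p[0]-70,p[1]-70,p[0]+70,p[1]+70],0,512),30)[:2]:print(rect(m,c,z),c.reshape(-1,2).mean(0).round(1))
E
```

```text
1.5167 [489.5 246.8 215. ] [ 0.33  0.33 -0.22  1.01  0.    0.19]
bar [262.2 234.3]
[552.3 261.4  42.6  13.2 -82. ] [263.5 237.1]
[538.4 258.9  38.7  10.5 -82. ] [264.1 225.3]
post [257. 193.]
[503.5 248.6  20.9  12.1   8. ] [258.2 197. ]
```

View pics/w1.png

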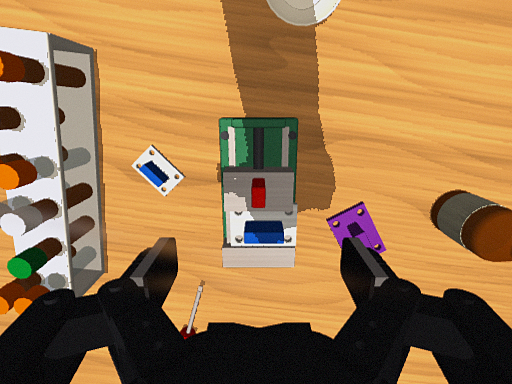

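The wrist view shows the post at (258,197), the bar top at (264,237), and the small lookalike at (158,170), out of the way. The positions agree with the top view to within 4 mm. Next I grip the post and pull the jaw open to its stop.

```bash
python3 - <<'E'
from h import *
a=np.radians(8);u=np.array([np.cos(a),np.sin(a)]);P=np.array([502.5,248.2])
im=cv2.imread("pics/scene0.png");m=imaging.camera_model("scene")
for n,col,z,Q in(("bar",BLUE,82,(551,260)),("post",RED,94,(502,248))):
    p=proj(m,[*Q,z])[0]
    for c in blobs(im,col,[p[0]-12,p[1]-12,p[0]+12,p[1]+12],4)[:1]:print(n,rect(m,c,z))
bot.grip(.5,40)
bot.movel([*P,110],max_speed=150)
print("hit",bot.movel([*P,64],max_speed=80,threshold=8))
bot.grip(0,40);s=bot.get_state();print(s["opening"],s["gripper_force"],s["contact_force"].round(1),s["tcp_pos"].round(1))
f=s["contact_force"]
r=bot.movel([*(P-u*50),64],max_speed=40,threshold=14)
s=bot.get_state();print(s["t"],r,(s["contact_force"]-f).round(1),s["tcp_pos"].round(1),"travel",(s["tcp_pos"][:2]-P)@-u)
cv2.imwrite("pics/t2.png",imaging.capture("top")); cv2.imwrite("pics/s2.png",imaging.capture("scene"))
E
```

```text
bar [557.9 263.7  42.   20.1 -81.8]
post [509.8 251.6  35.5  13.3  19.1]
hit False
0.15719018616635333 39.94428098201752 [ 0.4 -2.6  5. ] [503.1 247.9  64.7]
4.9667 True [ 1.5  2.6 -3.2] [461.  241.9  64.7] travel 41.99260011104976
```

```bash
python3 - <<'E'
from h import *
a=np.radians(8);u=np.array([np.cos(a),np.sin(a)]);P=np.array([502.5,248.2])
s=bot.get_state();f=s["contact_force"];print(f.round(1),(s["tcp_pos"][:2]-P)@-u)
for d in (45,47,49,51):
    r=bot.movel([*(P-u*d),64],max_speed=20,threshold=25)
    s=bot.get_state();F=s["contact_force"]
    print(d,s["t"],r,F.round(1),"pull",F[:2]@u,(s["tcp_pos"][:2]-P)@-u,s["opening"])
    if F[:2]@u>15: break
E
```

```text
[1.  0.7 1.9] 41.995405997687946
45 5.4083 False [ 7.7 -1.  -0. ] pull 7.437571202045012 42.01622881149947 0.15714396658090493
47 5.6583 False [13.  -0.9 -5.7] pull 12.76734132220515 42.02811465113699 0.15502680922523715
49 5.9083 False [ 16.9  -0.7 -12. ] pull 16.66373861002246 42.07947721795735 0.16357817138164604
```

The pull stalls against something at about 42 mm. I release, rise, and measure the post-to-fixed-jaw geometry to see whether it is the stop.

```bash
python3 - <<'E'
from h import *
a=np.radians(8);u=np.array([np.cos(a),np.sin(a)]);P=np.array([502.5,248.2])
bot.movel([*(P-u*42.2),64],max_speed=40)
bot.grip(.5,40)
bot.movel([*(P-u*42.2),130],max_speed=150)
bot.movel([490,246,215],max_speed=200)
m=imaging.camera_model("wrist");im=imaging.capture("wrist");cv2.imwrite("pics/w2.png",im)
s=bot.get_state();print(s["t"],s["tcp_pos"].round(1),s["contact_force"].round(1))
R={}
for n,col,z,Q in(("bar",BLUE,82,(552,261)),("post",RED,94,P-u*43)):
    p=proj(m,[*Q,z])[0]
    for c in blobs(im,col,np.clip([p[0]-60,p[1]-60,p[0]+60,p[1]+60],0,512),30)[:2]:
        r=rect(m,c,z);R.setdefault(n,r);print(n,r,c.reshape(-1,2).mean(0).round(1))
print("bar-post along x",(R["bar"][:2]-R["post"][:2])@u)
cv2.imwrite("pics/w2c.png",cv2.resize(im[90:290,180:360],(720,800)[:2] if 0 else (540,600),interpolation=cv2.INTER_CUBIC))
E
```

```text
7.8583 [488.4 245.5 212.8] [-0.1 -0.7  0.3]
bar [546.1 260.2  42.5  26.  -82. ] [263.2 232.7]
post [462.1 242.6  22.9  13.3   8.3] [259.  156.5]
bar-post along x 85.63196435118905
```

View pics/w2c.png

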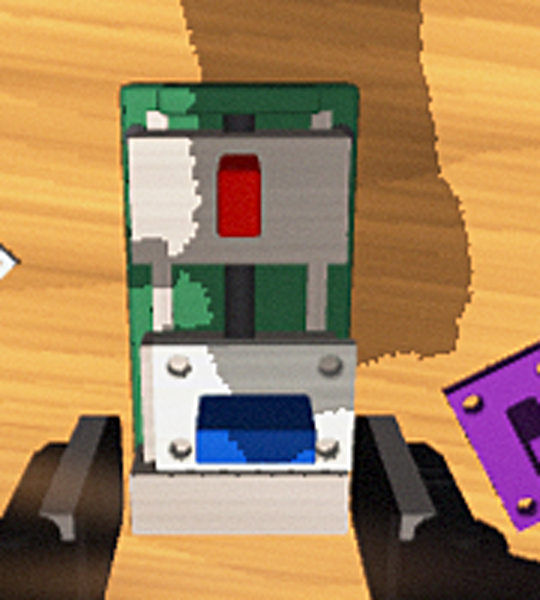

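```bash
python3 - <<'E'
from h import *
m=imaging.camera_model("wrist")
a=np.radians(8);u=np.array([np.cos(a),np.sin(a)])
for f,rows,col in(("w1",(165,220),258),("w2",(130,180),259)):
    im=cv2.imread(f"pics/{f}.png")
    red=im[:,col-1:col+2].mean(1)
    print(f,"post",[(r,int(red[r,2])) for r in range(*rows) if abs(red[r,2]-red[r-1,2])>12])
    b=im[:,262:265].mean(1); print("bar",[(r,int(b[r,0])) for r in range(210,255) if abs(b[r,0]-b[r-1,0])>12])
m["position"]=list(m["position"])
print(np.array(m["position"]).round(1))
for r in (140,143,145,146,147,168,169,190,230,246): print(r,(cast(m,[259,r],94)@u).round(1),(cast(m,[263,r],82)@u).round(1))
E
```

```text
w1 post [(169, 54), (172, 94), (173, 128), (178, 88), (187, 109), (188, 142), (189, 158), (207, 133), (211, 139)]
bar [(210, 100), (211, 124), (212, 139), (220, 103), (221, 63), (232, 83), (233, 115), (243, 150), (244, 240), (245, 206), (246, 81), (248, 181)]
w2 post [(134, 64), (135, 79), (136, 133), (141, 110), (142, 86), (146, 110), (147, 145), (148, 173), (168, 150), (177, 127), (178, 59), (179, 40)]
bar [(221, 109), (222, 68), (233, 92), (234, 128), (244, 166), (245, 253), (246, 206), (247, 71), (248, 140), (249, 203)]
[416.  236.8 355. ]
140 [475.5] [476.9]
143 [478.3] [479.8]
145 [480.1] [481.7]
146 [481.] [482.7]
147 [482.] [483.7]
168 [502.] [504.6]
169 [503.] [505.7]
190 [524.] [527.6]
230 [566.7] [572.3]
246 [584.9] [591.4]
```

```bash
python3 - <<'E'
from h import *
bot.movel([560,330,215],[np.pi,0,np.radians(98.2)],max_speed=250)
a=np.radians(8);u=np.array([np.cos(a),np.sin(a)])
for n in("scene","top"):
    m=imaging.camera_model(n);i1=imaging.capture(n);i0=cv2.imread(f"pics/{n}0.png");cv2.imwrite(f"pics/{n}3.png",i1)
    for nm,im,Q in(("before",i0,(502,248)),("after",i1,(459,242))):
        for q,col,z,X in(("post",RED,94,Q),("bar",BLUE,82,(551,260))):
            p=proj(m,[*X,z])[0];B=blobs(im,col,[p[0]-12,p[1]-12,p[0]+12,p[1]+12],4)
            if B:
                c=B[0].reshape(-1,2);w=cast(m,c,z)@u;print(n,nm,q,rect(m,B[0],z),"u range",w.min().round(1),w.max().round(1))
m=imaging.camera_model("wrist");im=imaging.capture("wrist");cv2.imwrite("pics/w3.png",im);s=bot.get_state();print(s["t"],s["tcp_pos"],np.round(m["position"],1))
import json;json.dump({k:np.array(v).tolist() for k,v in m.items()},open("w3.json","w"))
a=cv2.imread("pics/scene3.png");cv2.imwrite("pics/s3c.png",cv2.resize(np.hstack([cv2.imread("pics/scene0.png")[215:285,280:350],a[215:285,280:350]]),(800,400),interpolation=cv2.INTER_CUBIC))
E
```

```text
scene before post [509.8 251.6  35.5  13.3  19.1] u range 522.6 556.5
scene before bar [557.9 263.7  42.   20.1 -81.8] u range 579.1 599.2
scene after bar [558.4 263.8  42.   19.1 -81.7] u range 580.1 599.2
top before post [499.4 247.   19.8  12.7  11.7] u range 519.2 538.6
top before bar [548.7 259.4  44.9  13.8 -81.7] u range 572.6 586.4
top after post [458.9 242.4  21.1  11.8   0.7] u range 477.7 499.3
top after bar [549.3 259.1  45.4  15.4  88.6] u range 569.1 586.4
9.725 [559.88750983 329.85260154 215.02013867] [549.9 403.3 357.2]
```

View pics/w3.png

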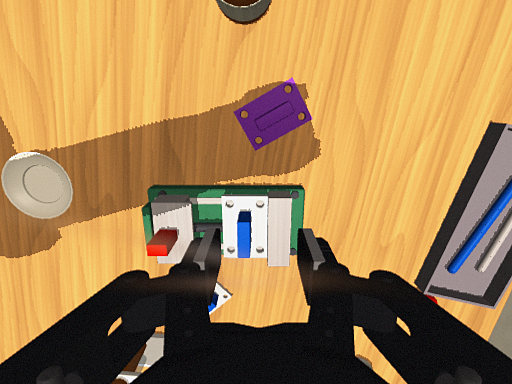

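View pics/s3c.png

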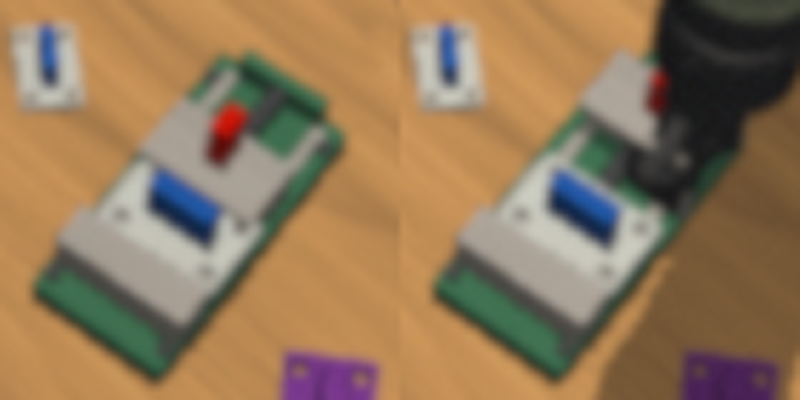

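Wrist view: jaw at (170,230), clearly off the carrier, with the bar at (244,233). Top view: the post has travelled about 41 mm, slightly short of 45. To be sure, I push the post from inside with shut fingers and see whether it still gives.

```bash
python3 - <<'E'
from h import *
a=np.radians(8);u=np.array([np.cos(a),np.sin(a)]);P=np.array([502.5,248.2])
bot.movel([*(P-u*8),130],[np.pi,0,np.radians(188)],max_speed=250)
bot.grip(0,40)
bot.movel([*(P-u*8),66],max_speed=120)
f=bot.get_state()["contact_force"]
for d in (18,22,25,28,31):
    bot.movel([*(P-u*d),66],max_speed=40)
    s=bot.get_state();F=s["contact_force"]-f
    print(d,s["t"],F.round(1),"push",F[:2]@u,(s["tcp_pos"][:2]-P)@-u)
    if F[:2]@u>22: break
E
```

```text
18 13.0083 [-0.2 -0.7 -0.9] push -0.25002156898146 18.14986554761884
22 13.2583 [ 4.7 -0.7 -3.5] push 4.517213821742035 19.435454796885054
25 13.5083 [12.6  0.9 -8. ] push 12.625709978478461 19.44108826322567
28 13.7583 [ 18.3   1.4 -12.6] push 18.321366919322582 19.380922301796932
31 14.0083 [ 25.4   2.1 -16.2] push 25.43184471920951 19.34180868599619
```

The post doesn't move at all under 25 N, so the jaw is at its stop. Working back from the contact point puts the bar at (552.8,261.3), which matches the close wrist measurement of (552.3,261.4). Now the grasp and lift.

```bash
python3 - <<'E'
from h import *
a=np.radians(8);u=np.array([np.cos(a),np.sin(a)]);P=np.array([502.5,248.2]);G=np.array([552.3,261.2]);o=[np.pi,0,np.radians(98.2)]
bot.movel([*(P-u*14),66],max_speed=80)
bot.movel([*(P-u*8),125],max_speed=150)
bot.grip(.5,60)
bot.movel([*G,120],o,max_speed=200)
bot.movel([*G,80],max_speed=100)
h=bot.movel([*G,56],max_speed=50,threshold=8);s=bot.get_state();f=s["contact_force"];print(h,s["tcp_pos"].round(1),f.round(1))
bot.grip(0,60);s=bot.get_state();print(s["t"],"open",s["opening"],s["gripper_force"],s["contact_force"].round(1),s["tcp_pos"].round(1))
if s["opening"]>.1:
    z=s["tcp_pos"][2]
    h=bot.movel([*(G-u*2.5),z+12],max_speed=30,threshold=25)
    s=bot.get_state();print(h,s["contact_force"].round(1),s["tcp_pos"].round(1))
    if not h:
        bot.movel([*(G-u*2.5),190],max_speed=120);s=bot.get_state();print(s["t"],s["opening"],s["contact_force"].round(1),s["tcp_pos"].round(1))
        cv2.imwrite("pics/w4.png",imaging.capture("wrist"))
E
```

```text
False [552.2 261.2  55.8] [-0.4 -0.1  0. ]
18.6667 open 0.15471985351183612 59.262558817863464 [0.2 0.  2. ] [552.8 261.4  56.5]
False [ 0.5  0.3 -2.4] [549.9 260.9  68.6]
20.4 0.1520515559736358 [-0.2  0.8 -1.8] [549.2 260.7 189.1]
```

View pics/w4.png

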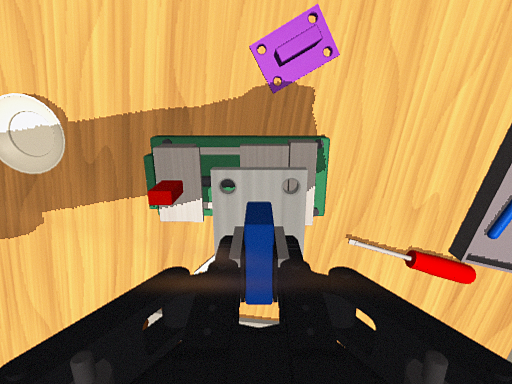

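The carrier is held, with the plate edge at (211–306,168) in the wrist view. The vise is undisturbed and empty. I carry it over the rack and past the stage, so the wrist camera on the +y side sees the recess unobstructed.

```bash
python3 - <<'E'
from h import *
import json
o=[np.pi,0,np.radians(95.9)]
bot.movel([550,262,205],max_speed=150)
bot.movel([560,10,205],o,max_speed=230)
bot.movel([571,-375,205],o,max_speed=260); bot.dwell(.3)
s=bot.get_state();m=imaging.camera_model("wrist");im=imaging.capture("wrist");cv2.imwrite("pics/w5.png",im)
json.dump({k:np.array(v).tolist() for k,v in m.items()},open("w5.json","w"))
print(s["t"],s["tcp_pos"].round(1),s["orientation"].round(4),s["opening"],np.round(m["position"],1))
print(proj(m,[569.5,-254,125]).round(1))
E
```

```text
23.8833 [ 571.2 -374.4  205.2] [3.1414e+00 1.0000e-04 1.6746e+00] 0.1526175750660997 [ 564.1 -300.6  347.5]
[[272.8  39.3]]
```

View pics/w5.png

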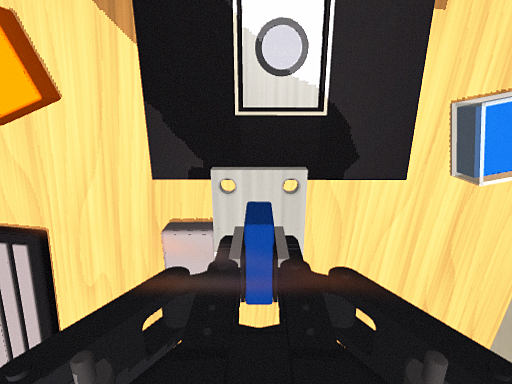

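Wrist view: the recess (columns 235–328) runs off the top edge and its lens is at (282,47). The plate's front edge is at row 168. I shift 28 mm back to get the whole frame, then measure both recess and plate in the same picture.

```bash
python3 - <<'E'
from h import *
import json
bot.movel([571,-347,205],max_speed=100); bot.dwell(.4)
s=bot.get_state();m=imaging.camera_model("wrist");im=imaging.capture("wrist");cv2.imwrite("pics/w6.png",im)
json.dump({k:np.array(v).tolist() for k,v in m.items()},open("w6.json","w"))
T=s["tcp_pos"];print(s["t"],T.round(1),s["orientation"].round(4))
g=cv2.cvtColor(im,cv2.COLOR_BGR2GRAY)
p=proj(m,[571,-254,125])[0];print(p)
k=np.zeros_like(g);k[0:165,195:370]=(g[0:165,195:370]>110)*255
c,_=cv2.findContours(k,cv2.RETR_EXTERNAL,cv2.CHAIN_APPROX_NONE)
c=sorted(c,key=cv2.contourArea)[::-1]
for a in c[:3]:
    print(cv2.boundingRect(a),"recess",rect(m,a,125))
    q=cv2.approxPolyDP(a,8,True).reshape(-1,2);print(q.tolist(),cast(m,q,125).round(1).tolist() if len(q)<9 else "")
cv2.imwrite("pics/w6c.png",cv2.resize(im[0:240,170:410],(600,600),interpolation=cv2.INTER_CUBIC))
E
```

```text
24.7667 [ 570.9 -347.3  204.9] [-3.1415 -0.      1.6733]
[270.83917606  79.71368858]
(229, 12, 102, 139) recess [ 576.8 -257.5   96.5   71.1  -84.2]
[[229, 12], [233, 149], [320, 150], [330, 12]] [[536.9, -213.1], [546.9, -308.3], [616.0, -302.0], [607.1, -206.0]]
```

View pics/w6c.png

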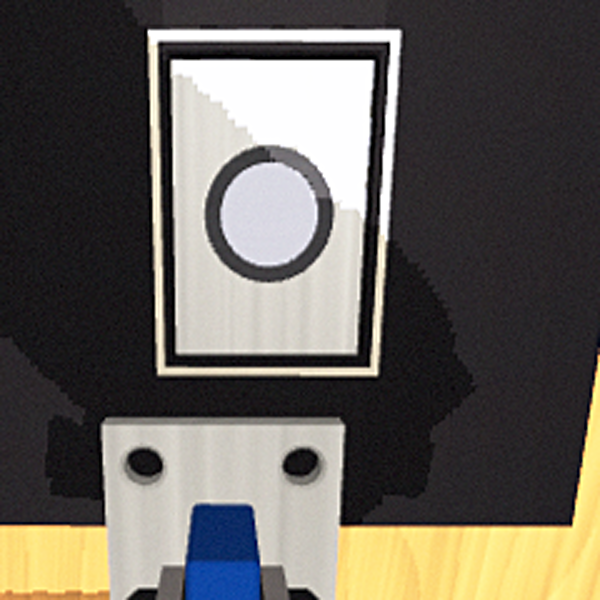

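The crop shows the complete white line (corners 148,30 – 402,30 – 380,377 – 157,377), the lens at (269,213), and the plate's front corners at (105,419) and (345,418). I cross-check the recess centre against the lens and the floor, and use the plate's known position in the tool to find the camera bias.

```bash
python3 - <<'E'
from h import *
import json
m=json.load(open("w6.json"));im=cv2.imread("pics/w6.png");g=cv2.cvtColor(im,cv2.COLOR_BGR2GRAY)
T=np.array([570.9,-347.3])
print("lens@118",cast(m,[170+269/2.5,213/2.5],118).round(1))
k=np.zeros_like(g);k[0:165,195:370]=(g[0:165,195:370]>110)*255
c,h=cv2.findContours(k,cv2.RETR_CCOMP,cv2.CHAIN_APPROX_NONE)
for a,hh in zip(c,h[0]):
    if cv2.contourArea(a)>1500: print("hole" if hh[3]>=0 else "outer","z125",rect(m,a,125),"z118",rect(m,a,118))
pc=cast(m,[[212,167.6],[308,167.2]],197);d=pc[1]-pc[0];t=1.6733
ex=np.array([np.sin(t),-np.cos(t)]);ey=np.array([np.cos(t),np.sin(t)])
print("plate corners rel TCP (x,y):",[( ((p-T)@ex).round(1),((p-T)@ey).round(1)) for p in pc],"width",np.hypot(*d).round(1),"yaw",np.degrees(np.arctan2(d[1],d[0])).round(2))
kk=mask(im,*BLUE)[190:310,225:290];
r=[np.flatnonzero(kk[i]) for i in (14,18)];print([ (x.min()+225,x.max()+225) for x in r if len(x)])
for n in("top","scene"):
    M=imaging.camera_model(n);I=cv2.imread(f"pics/{n}0.png");G=cv2.cvtColor(I,cv2.COLOR_BGR2GRAY)
    q=proj(M,[575,-256,125])[0].astype(int);b=30
    K=np.zeros_like(G);K[q[1]-b:q[1]+b,q[0]-b:q[0]+b]=(G[q[1]-b:q[1]+b,q[0]-b:q[0]+b]>90)*255
    C,_=cv2.findContours(K,cv2.RETR_EXTERNAL,cv2.CHAIN_APPROX_NONE);C=max(C,key=cv2.contourArea)
    print(n,q,cv2.boundingRect(C),rect(M,C,125))
E
```

```text
lens@118 [[ 576.9 -256.8]]
outer z125 [ 576.4 -257.7   82.    57.6  -84.2] z118 [ 576.8 -257.2   84.5   59.4  -84.2]
outer z125 [ 576.8 -257.5   96.5   71.1  -84.2] z118 [ 577.2 -257.    99.5   73.3  -84.2]
hole z125 [ 576.6 -257.6   91.7   66.9  -84.2] z118 [ 577.  -257.1   94.5   69.   -84.2]
plate corners rel TCP (x,y): [(np.float64(-25.1), np.float64(41.7)), (np.float64(27.6), np.float64(41.9))] width 52.7 yaw 6.06
[(np.int64(247), np.int64(270)), (np.int64(247), np.int64(271))]
top [332 169] (316, 157, 36, 27) [ 574.1 -257.3   99.3   73.1  -84.2]
scene [203 154] (173, 124, 60, 21) [ 515.8 -336.1  226.8   96.9  -44. ]
```

The floor rectangle at z=118 measures 84.5x59.4 mm (true 85x59), with its centre at (576.8,-257.2) and yaw 5.8°. The lens and the top camera agree. Since the plate is measured in the same picture, I aim relative to it, at TCP (575.6,-259.1).

```bash
python3 - <<'E'
from h import *
G=[575.6,-259.1];o=[np.pi,0,np.radians(95.75)]
bot.movel([*G,200],o,max_speed=100)
bot.movel([*G,151.5],o,max_speed=40);bot.dwell(.5)
s=bot.get_state();print(s["t"],s["tcp_pos"].round(2),np.degrees(s["orientation"]).round(2),s["opening"],s["contact_force"].round(1))
I=[]
for n in("top","scene","wrist"):
    im=imaging.capture(n);cv2.imwrite(f"pics/{n}7.png",im);M=imaging.camera_model(n)
    q=proj(M,[*G,130])[0].astype(int);b=38 if n!="wrist" else 100
    x=np.clip(q[0]-b,0,511-2*b);y=np.clip(q[1]-b,0,383-2*b);print(n,q,x,y)
    I.append(cv2.resize(im[y:y+2*b,x:x+2*b],(266,266) if 0 else (400,400),interpolation=cv2.INTER_CUBIC))
cv2.imwrite("pics/f7.png",np.hstack(I[:2]))
E
```

```text
27.7083 [ 575.63 -259.12  151.53] [180.     0.    95.75] 0.1504973497274719 [-1.3  0.2 -2.2]
top [334 169] 296 131
scene [203 153] 165 115
wrist [257 227] 157 127
```

View pics/f7.png

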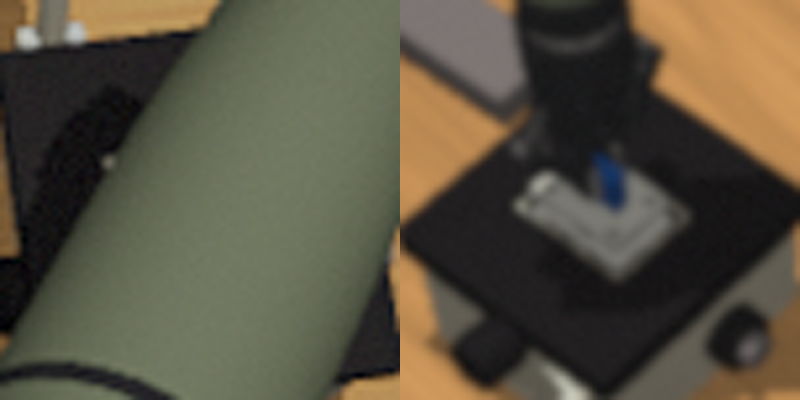

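View pics/wrist7.png

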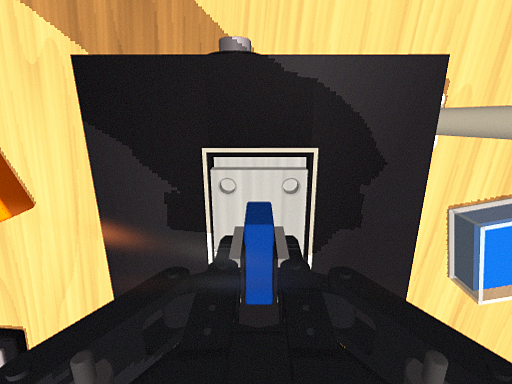

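The wrist view shows the plate (columns 211–308, edge at row 168) inside the white line (203–318, row 149) and parallel to it. I check the centring numerically from this one picture.

```bash
python3 - <<'E'
from h import *
m=imaging.camera_model("wrist");im=cv2.imread("pics/wrist7.png");g=cv2.cvtColor(im,cv2.COLOR_BGR2GRAY).astype(float)
t=np.radians(95.75);ex=np.array([np.sin(t),-np.cos(t)]);ey=np.array([np.cos(t),np.sin(t)]);T=bot.get_state()["tcp_pos"][:2]
def edge(v,a,b,thr,rev=False):   # first subpixel crossing going a->b
    r=range(a,b,1 if b>a else -1);p=None
    for i in r:
        if p is not None and v[p]<thr<=v[i]: return p+(i-p)*(thr-v[p])/(v[i]-v[p])
        p=i
def rel(px,z): d=cast(m,[px],z)[0]-T; return d@ex,d@ey
for r in (160,180,200):
    v=g[r-1:r+2].mean(0);l=edge(v,185,230,90);h=edge(v,335,290,90)
    a,b=rel((l,r),125)[0],rel((h,r),125)[0];print("line row",r,round(l,1),round(h,1),"centre",round((a+b)/2,2),"w",round(b-a,1))
for r in (172,185,200):
    v=g[r-1:r+2].mean(0)
    li=l2=None
    gr=np.diff(v);L=208+np.argmax(gr[208:216])+.5;H=302+np.argmin(gr[302:312])+.5
    a,b=rel((L,r),143)[0],rel((H,r),143)[0];print("plate row",r,L,H,"centre",round((a+b)/2,2),"w",round(b-a,1))
for c in (225,258,295):
    v=g[:,c-1:c+2].mean(1);e=edge(v,135,160,90);print("line y",c,round(e,1),round(rel((c,e),125)[1]-48.25,2),"plate-ish grads",[(i,int(v[i])) for i in range(152,174)])
E
```

```text
line row 160 201.8 317.5 centre 1.15 w 70.9
line row 180 203.1 316.2 centre 1.16 w 70.8
line row 200 204.3 315.0 centre 1.15 w 70.7
plate row 172 210.5 307.5 centre 0.72 w 53.8
plate row 185 210.5 306.5 centre 0.44 w 53.9
plate row 200 211.5 305.5 centre 0.43 w 53.7
line y 225 147.4 1.95 plate-ish grads [(152, 111), (153, 4), (154, 19), (155, 14), (156, 0), (157, 205), (158, 217), (159, 207), (160, 204), (161, 206), (162, 205), (163, 207), (164, 205), (165, 211), (166, 198), (167, 137), (168, 116), (169, 133), (170, 197), (171, 203), (172, 201), (173, 203)]
line y 258 147.4 1.92 plate-ish grads [(152, 113), (153, 4), (154, 14), (155, 12), (156, 0), (157, 206), (158, 218), (159, 211), (160, 209), (161, 208), (162, 209), (163, 208), (164, 209), (165, 211), (166, 200), (167, 138), (168, 117), (169, 134), (170, 199), (171, 208), (172, 206), (173, 205)]
line y 295 147.3 1.96 plate-ish grads [(152, 114), (153, 7), (154, 17), (155, 14), (156, 0), (157, 211), (158, 224), (159, 214), (160, 210), (161, 211), (162, 214), (163, 212), (164, 213), (165, 215), (166, 205), (167, 139), (168, 111), (169, 128), (170, 195), (171, 206), (172, 200), (173, 203)]
```

The plate sits 0.6 mm and about 1.2 mm off the recess centre along x and y, and its yaw matches. I make a small correction, let it settle, and hand in.

```bash
python3 - <<'E'
from h import *
bot.movel([576.0,-258.0,151.5],[np.pi,0,np.radians(95.75)],max_speed=10);bot.dwell(.8)
s=bot.get_state();print(s["t"],s["tcp_pos"].round(2),s["opening"],s["gripper_force"],abs(s["joint_velocities"]).max())
m=imaging.camera_model("wrist");g=cv2.cvtColor(imaging.capture("wrist"),cv2.COLOR_BGR2GRAY)
v=g[:,257:260].mean(1);print("rows",[(i,int(v[i])) for i in range(143,171)])
print(bot.sign_off())
E
```

```text
28.925 [ 575.99 -258.    151.49] 0.1513260228160368 58.786057233810425 0.0015335468762005884
rows [(143, 22), (144, 22), (145, 26), (146, 25), (147, 20), (148, 9), (149, 100), (150, 218), (151, 225), (152, 227), (153, 199), (154, 81), (155, 4), (156, 16), (157, 2), (158, 88), (159, 207), (160, 217), (161, 211), (162, 209), (163, 208), (164, 210), (165, 214), (166, 201), (167, 138), (168, 119), (169, 132), (170, 197)]
the job is handed in; nothing more can be done
None
```

I opened the vise jaw to its stop, carried the carrier over the rack and handed in at about 29 s, still holding it level and still about 1 cm above the recess, centred to about 1 mm and squarely aligned.

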